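# Bring the hanging magnifier to rest over the watch movement

## Robot

A 7-joint arm with a two-finger parallel gripper is mounted at the origin on the work surface. World frame = base frame: x ahead of the robot, y to its left, z up, the work surface at z = 0. Lengths are in m, angles in degrees, forces in N, time in s.
With the tool pointing down it reaches from about 0.425 to 0.875 m from the base axis. Payload 4.7 kg.
Tool frame: the origin (TCP) lies at the very end of the fingers, on their centre line; the grasp point (between the pads) lies 19 mm behind it; z points along the fingers, y is the line along which they close (so a half turn about z gives the same grasp; the last joint's range is limited). The gripper opens to 87 mm and grips with 3 to 60 N. Pads are 19 mm wide; open, the fingers measure 117 mm over their backs; the gripper's body (75 mm by 190 mm) begins 51 mm behind the grasp point.
Start: joints at [-64.395, 18.392, -4.016, 83.108, 1.295, 78.541, -3.26], TCP at [0.273, 0.59, 0.223] pointing down, gripper open.
Joint ranges: [-163.93, 163.93], [-17.29, 119.83], [-79.2, 71.16], [3.27, 140.29], [-89.18, 269.18], [5.43, 117.66], [-154.24, 154.24]. Speed limits (degrees/s): [147.25, 147.25, 180, 180, 180, 180, 180].

## Interface

Orientations are given as [roll, pitch, yaw] about the fixed x, y, z axes, in that order (R = Rz(yaw) Ry(pitch) Rx(roll)).
In Python, from cell import get_obs, cams, ticket, finder gives the robot as it stands.
- The arm moves only by the shell command python3 -m creep 'ROWS' [FORCE]. ROWS is text: rows parted by semicolons, each of 5 numbers parted by spaces: the shift along the world's x, y, z in m, then the turn about the world's z in degrees, then the finger opening in m, from 0 to 0.087. A call has 1 to 8 rows; each row shifts and turns the commanded pose from where the row before left it; what a row does not reach is not made up. A row lasts 1/8 s, in which the tool goes at most 62.5 mm and 10.7 degrees, less where a joint would pass 70% of its speed; a pose out of reach is approached as far as the arm can. A call with a gripper value outside its range is refused whole. The fingers move at their own pace and stop on an object; FORCE is the grip in N (left out, the last holds). Time passes only in rows, so rows that do not move let the fingers close. It gives the time, the measured TCP pose, the force, the opening and the grip force at its end, in the units of the state.
- get_obs(): the state, without advancing time (a new reading comes with each control period).
- cams.read_camera(name): name is "scene" or "top" or "wrist"; returns the picture (400x640x3 uint8, red, green, blue); there is no depth.
- cams.calibration(name): a dict with "fx", "fy", "cx", "cy" (pixels), "extrinsics" (4x4, takes a point from world to camera coordinates). Camera axes: x right, y down, z forward; pixel columns grow to the right and rows downward; lengths in m; the calibration is good to about 2 mm. The wrist camera is an equidistant fisheye: a pixel r from the principal point sees the ray r / f radians off the axis. A picture is of the moment at which its call begins: read the wrist's pose just before it. calibration takes no time and is no camera call; for the wrist camera it gives the pose at the moment of the call.
- ticket.sign_off(): hands the job in; it is judged then, once.
Trained networks look in the newest picture that a camera, given by its name, has taken for a name from the list of things; names that differ only in an ending like _2 or _b are one class to them, and where a whole thing is asked for, a point or a joint stands for the part that bears it (a point fixed in the world has none). Each returns a list of dicts, best first, with "p" (0 to 1); they miss things now and then, are a little off and sometimes report something else, mostly with a low value. They report only what shows in the picture. A call takes as long as a camera call. They do not tell look-alikes from the thing itself.
- finder.masks_of(name, camera): "mask" (400x640 bool, what is visible of it) and "xy" ([column, row] in pixels, amid what is visible of it).
- finder.tip_of(name, camera): "xy" ([column, row] in pixels: a listed point, or the origin of a listed thing).
The state is a dict: "time_s": time; "qpos": joint angles; "joint_velocities": joint speeds; "effort": joint torques, N m; "tool_pos": TCP position; "tool_rot": TCP orientation; "force": force on the tool from outside, world axes, zero at the start; "wrist_torque": the same for the moment, N m; "grip_width": finger opening in m; "grasp_force": force on a finger pad.
Only numpy, scipy, OpenCV 4.12 (cv2) and the standard library are available. Lean on these libraries where they do the work, as an engineer would, in place of code of your own. Each camera call takes 0.05 s, during which the arm holds its last target. There are 200 camera calls.

## Task

Take the rail trolley by its black knob, draw the hanging magnifier off its parking rest and bring it along the rail until its lens stands centred above the brass movement in the white holder, then calm its swing, keep it still there for at least three seconds and let go of the knob. Move only the knob: do not touch the light bar, stem or lens, do not let the magnifier swing up wider than about 30 degrees, and leave the holder and everything else on the bench where it is.

Things in the scene. Friction and masses are not known exactly. Their poses are not given: they have to be found in the camera images.
- gantry: Fixed aluminium bench rail on two posts, 940 mm long. Origin on the work top under the rail's middle; its y axis runs along the rail, z up. A parking rest (black ledge) is at its -y end. The trolley can travel towards +y until the knob is 300 mm past the middle.
- knob (a point): Grip point of the trolley's upright black knob, a cylinder 26 mm across, 40 mm tall; 24 mm above the trolley's flat top (46 x 60 mm), 16 mm below the knob's upper end, 329 mm above the work top. It starts 190 to 220 mm from the rail's middle, on the -y side.
- trolley: Grey trolley on the rail, 0.4 kg, carries the knob (on its centre) and the magnifier's pivot axle. It slides only along the rail's y axis, with about 3 N of rubbing friction and 4 N s/m of drag, so it stays where it is left. Origin at the axle's height, 64 mm below the knob point, under it.
- head: Hanging magnifier head; swings about an axle along the rail's x axis almost without friction (takes minutes to die down). Origin on the pivot: 64 mm below the knob point and 50 mm from it along the rail's +x. Its z axis points up along the stem, y along the white light bar (400 mm long, a grey weight box 175 mm out each side). 0.55 kg nominal without lens, balanced on the pivot.
- foot (a point): Centre of the black rubber ball (16 mm) under the light bar's -y tip, 205 mm out and 35 mm below the pivot in the head's frame. At the start it lies on the parking rest, so the head is at rest tilted 0.28 rad, lens towards -y. It slips off, and the head swings free, once the trolley has gone some 10 to 55 mm towards +y.
- lens_mid (a point): Centre of the round glass lens, 112 mm over its chromed rim, 12 mm thick, 0.2 kg nominal; 185 mm straight below the pivot in the head's frame, 80 mm above the work top when plumb. With the lens the head swings like a simple pendulum 0.58 m long (period 1.5 s; hidden masses change the length by up to 25 percent).
- holder: White plastic movement holder 76 x 60 mm, 32 mm high, with a brass watch movement (34 mm disc) at its centre, standing under the line along which the lens travels (50 mm from the rail towards the rail's +x). Origin at the centre of its underside.
- cushion: Round blue casing cushion, 72 mm across, 28 mm high, also under the lens's line; not the target. Origin at the centre of its underside.
- canister: Steel screw-top parts canister, 68 mm across, 69 mm high. Origin at the centre of its underside.
- blower: Blue silicone blower standing nozzle up, 64 mm across, 105 mm high. Origin at the centre of its underside.
- loupe: Chrome loupe, 42 mm across, 34 mm high. Origin at the centre of its underside.
Mind the look-alikes: they are no part of the job. Leave any red look-alike of the holder alone.

How it is judged:
By the outcome, as a careful person would: the job done as asked, in the order asked, and still so for the second after the job is handed in, with the robot touching nothing.
It also fails if it takes over 56 s, if anything falls off the work surface, if the arm or the gripper's body presses on something with over 40 N, if the wrist force passes 120 N, or if a joint passes its speed limit or range.

## Working session

There is one attempt and no reset: what is moved stays moved. The work goes in short steps, Python scripts to look and compute and a shell command to move; the robot and the scene stay as the last step left them, time stands still between calls to the robot, and variables do not carry over. Pictures are saved under pics/ and viewed, at most 10 in all, crops included, and the job is handed in when it is done.

```bash
mkdir -p pics; ls; cat > h.py <<'E'
import numpy as np, cv2
from cell import get_obs, cams, ticket, finder
def ray(cam,uv):
    c=cams.calibration(cam);E=np.array(c["extrinsics"]);R=E[:3,:3];t=E[:3,3]
    x=(uv[0]-c["cx"])/c["fx"];y=(uv[1]-c["cy"])/c["fy"]
    if cam=="wrist":
        r=np.hypot(x,y);d=np.array([x/r*np.sin(r),y/r*np.sin(r),np.cos(r)]) if r>0 else np.array([0,0,1.])
    else: d=np.array([x,y,1.])
    return -R.T@t, R.T@d
def atz(cam,uv,z):
    o,d=ray(cam,uv);return o+d*(z-o[2])/d[2]
def shot(cam,name=None):
    im=cams.read_camera(cam)
    if name: cv2.imwrite(f"pics/{name}.png",im[...,::-1])
    return im
E
python3 - <<'E'
from h import *
for cam in("scene","top"):
    shot(cam,cam+"0")
    for n,z in(("knob",.329),("gantry",0),("holder",0),("cushion",0),("foot",.2),("lens_mid",.08),("trolley",.265),("head",.265)):
        for r in finder.tip_of(n,cam)[:3]: print(cam,n,round(r["p"],2),np.round(r["xy"],1),atz(cam,r["xy"],z).round(4))
print(get_obs())
E
```

```text
pics
scene knob 0.79 [256.6 140.2] [ 0.515 -0.226  0.329]
scene holder 0.79 [313.8 269.2] [ 0.552  -0.0468  0.    ]
scene holder 0.66 [294.6 312.1] [ 0.697  -0.0218  0.    ]
scene cushion 0.93 [385.5 297.6] [0.553  0.1578 0.    ]
scene foot 0.61 [186.9 146.4] [ 0.4484 -0.5491  0.2   ]
scene lens_mid 0.73 [237.3 221.9] [ 0.5608 -0.286   0.08  ]
scene lens_mid 0.36 [249.1 174.5] [ 0.3407 -0.4059  0.08  ]
scene trolley 0.72 [260.2 158.8] [ 0.4965 -0.2346  0.265 ]
scene head 0.76 [249.3 172.6] [ 0.5654 -0.219   0.265 ]
top knob 0.97 [383.2 195.8] [ 0.5099 -0.2265  0.329 ]
top gantry 0.34 [374.1 244.5] [ 0.3862 -0.236   0.    ]
top holder 0.69 [315.3 156.6] [ 0.7014 -0.0322  0.    ]
top holder 0.55 [317.2 190.8] [ 0.5768 -0.0386  0.    ]
top cushion 0.69 [259.8 196.4] [0.5582 0.1656 0.    ]
top foot 0.59 [454.  176.2] [ 0.5871 -0.4609  0.2   ]
top lens_mid 0.45 [386.6 192.4] [ 0.557  -0.2726  0.08  ]
top trolley 0.81 [381.1 197.1] [ 0.5154 -0.2293  0.265 ]
top head 0.57 [382.4 183.9] [ 0.5537 -0.234   0.265 ]
{'time_s': 0.9, 'qpos': array([-64.39522687,  18.3903226 ,  -4.01796139,  83.10639559,
         1.29480705,  78.54129965,  -3.26151694]), 'joint_velocities': array([ 0.08867654, -0.04549015, -0.0030549 ,  0.05477127, -0.06363538,
       -0.0277863 , -0.08851247]), 'effort': array([-1.53312185e-04, -4.91082823e+01, -4.03493783e-01, -3.12781549e+01,
       -6.37398963e-02,  3.32610647e-02, -4.37136791e-06]), 'tool_pos': array([0.27263061, 0.59009211, 0.22261508]), 'tool_rot': array([1.79992889e+02, 1.93872524e-03, 1.55204208e+02]), 'force': array([ 1.37174071e-03, -8.39722612e-02,  1.80718701e+00]), 'wrist_torque': array([-0.01686235,  0.01776104,  0.0187616 ]), 'grasp_force': 0.0, 'grip_width': 0.08725694230810599}
```

View pics/scene0.png

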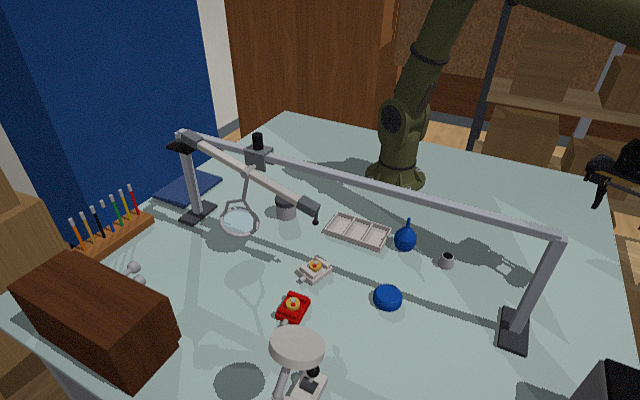

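View pics/top0.png

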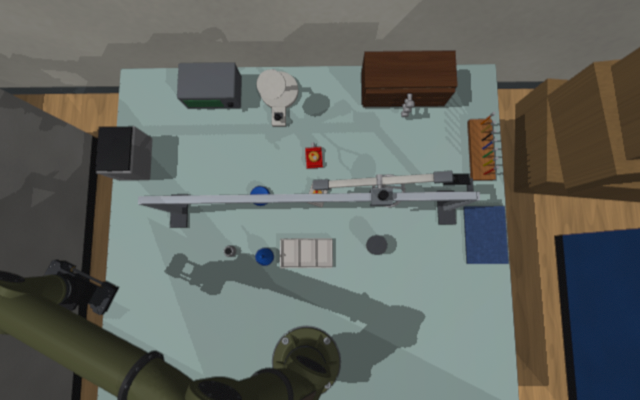

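The scene shot shows the knob at (257,140), the white holder at (315,268), its red look-alike at (293,305) and the cushion at (387,297). The top shot agrees, but the light bar half hides the white holder. Next I need the rail direction and the brass position.

```bash
python3 - <<'E'
from h import *
# rail edges in top picture: bright rail columns, sub-pixel mid row
im=cv2.imread("pics/top0.png");g=cv2.cvtColor(im,cv2.COLOR_BGR2HSV).astype(int)
pts=[]
for u in list(range(195,245,5))+list(range(280,310,5))+list(range(405,435,5))+list(range(335,365,5)):
    col=im[188:212,u].astype(int); print(u,[int(v) for v in (col[:,0]-col[:,2])][:24]) if u in(200,410) else None
for z in(.285,.3):
  for uv in((145,201),(475,196)): print("top",z,uv,atz("top",uv,z).round(3))
  for uv in((186,132),(562,235)): print("scene",z,uv,atz("scene",uv,z).round(3))
# brass in scene
s=cv2.imread("pics/scene0.png");h=cv2.cvtColor(s,cv2.COLOR_BGR2HSV)
for n in ("scene0","top0"):
    h=cv2.cvtColor(cv2.imread(f"pics/{n}.png"),cv2.COLOR_BGR2HSV)
    m=cv2.inRange(h,(12,110,110),(32,255,255))
    k,l,st,c=cv2.connectedComponentsWithStats(m)
    for i in range(1,k):
        if st[i,4]>8: print(n,st[i],c[i].round(1),atz(n[:-1],c[i],.03).round(4))
for cam in("scene","top"):
    shot(cam)
    for r in finder.masks_of("holder",cam)[:3]: 
        m=r["mask"];ys,xs=np.nonzero(m);print(cam,r["p"],r["xy"],m.sum(),xs.min(),xs.max(),ys.min(),ys.max(),atz(cam,r["xy"],.016).round(4))
    for n in("gantry","trolley"):
      for r in finder.masks_of(n,cam)[:1]:
        m=r["mask"].astype(np.uint8)*255;cv2.imwrite(f"/tmp/{n}_{cam}.png",m)
        ys,xs=np.nonzero(m);print(cam,n,r["p"],xs.min(),xs.max(),ys.min(),ys.max())
m=cv2.imread("/tmp/gantry_top.png",0)
if m is not None:
    for u in range(140,480,15):
        y=np.nonzero(m[:,u])[0]
        if len(y): print(u,y.min(),y.max(),atz("top",(u,(y.min()+y.max())/2),.29).round(4))
E
```

```text
200 [16, 16, 17, 16, 16, 16, 16, 13, 12, 13, 13, 14, 14, 14, 13, 12, 14, 12, 10, 9, 9, 9, 9, 10]
410 [10, 9, 9, 10, 10, 12, 12, 12, 12, 13, 11, 9, 7, 8, 10, 9, 9, 9, 12, 13, 14, 13, 12, 14]
top 0.285 (145, 201) [0.506 0.443 0.285]
top 0.285 (475, 196) [ 0.514 -0.489  0.285]
scene 0.285 (186, 132) [ 0.498 -0.483  0.285]
scene 0.285 (562, 235) [0.494 0.454 0.285]
top 0.3 (145, 201) [0.504 0.436 0.3  ]
top 0.3 (475, 196) [ 0.512 -0.484  0.3  ]
scene 0.3 (186, 132) [ 0.52  -0.458  0.3  ]
scene 0.3 (562, 235) [0.517 0.449 0.3  ]
scene0 [383   4  11  23  84] [387.7  15.8] [-2.9708 -1.0442  0.03  ]
scene0 [396  66   6  18  44] [398.2  73. ] [-1.1358 -0.3485  0.03  ]
scene0 [423 123  48  27 398] [448.3 136. ] [-0.3847  0.1145  0.03  ]
scene0 [223 129  18  13  62] [233.2 136.3] [ 0.0595 -0.7004  0.03  ]
scene0 [559 147   7   5  17] [562.5 148.5] [-0.4924  0.554   0.03  ]
scene0 [  0 191  42  32 394] [ 19.2 205.5] [ 0.7729 -0.9887  0.03  ]
scene0 [  70  196   83   62 1227] [110.6 232.6] [ 0.726  -0.6222  0.03  ]
scene0 [614 212  26  27 288] [627.3 224.7] [-0.0297  0.7228  0.03  ]
scene0 [114 2
[... 1833 characters left out ...]
200 195 203 [0.5102 0.2845 0.29  ]
215 195 202 [0.5113 0.2419 0.29  ]
230 195 202 [0.511  0.1994 0.29  ]
245 195 202 [0.5107 0.1569 0.29  ]
260 194 202 [0.5118 0.1145 0.29  ]
275 195 201 [0.5115 0.0722 0.29  ]
290 194 201 [0.5126 0.0299 0.29  ]
305 195 201 [ 0.5109 -0.0124  0.29  ]
320 179 201 [ 0.5333 -0.0547  0.29  ]
335 180 201 [ 0.5316 -0.0969  0.29  ]
350 179 201 [ 0.5327 -0.1392  0.29  ]
365 178 200 [ 0.5352 -0.1814  0.29  ]
380 174 205 [ 0.5335 -0.2234  0.29  ]
395 176 204 [ 0.5317 -0.2654  0.29  ]
410 175 200 [ 0.5385 -0.3076  0.29  ]
425 174 200 [ 0.5396 -0.3497  0.29  ]
440 171 223 [ 0.5109 -0.3902  0.29  ]
455 173 223 [ 0.5078 -0.4318  0.29  ]
470 178 202 [ 0.5301 -0.4747  0.29  ]
```

```bash
python3 -m creep '0 0 0.04 0 0.087;0 0 0.06 0 0.087;0 0 0.06 5 0.087;0 0 0.06 5 0.087;0.008 -0.03 0 5 0.087;0.016 -0.05 0 5 0.087;0.016 -0.055 0 5 0.087;0.016 -0.055 0 0 0.087' && python3 -m creep '0.016 -0.055 0 0 0.087;0.016 -0.055 0 0 0.087;0.016 -0.055 0 0 0.087;0.016 -0.055 0 0 0.087;0.016 -0.055 0 0 0.087;0.016 -0.055 0 0 0.087;0.016 -0.055 0 0 0.087;0.016 -0.055 0 0 0.087' && python3 -m creep '0.016 -0.055 0 0 0.087;0.016 -0.055 0 0 0.087;0.016 -0.055 0 0 0.087;0.01 -0.03 0 0 0.087;0.005 -0.01 0 0 0.087;0 0 0 0 0.087;0 0 0 0 0.087'
python3 - <<'E'
from h import *
print(get_obs()["tool_pos"],get_obs()["tool_rot"])
shot("wrist","w1")
for n,z in(("knob",.329),("holder",0),("cushion",0)):
    for r in finder.tip_of(n,"wrist")[:2]: print(n,r["p"],r["xy"],atz("wrist",r["xy"],z).round(4))
shot("top")
for r in finder.tip_of("knob","top")[:2]: print(r["p"],atz("top",r["xy"],.329).round(4))
E
```

```text
time_s: 2.3
tool_pos: [0.3291, 0.3983, 0.4426]
tool_rot: [180.0, 0.0, -179.8]
force: [0.8, -0.5, 0.9]
grip_width: 0.0871
grasp_force: 0.0
time_s: 3.3
tool_pos: [0.4568, -0.0419, 0.4429]
tool_rot: [180.0, 0.1, -179.8]
force: [0.9, 0.5, -0.6]
grip_width: 0.087
grasp_force: 0.0
time_s: 4.18
tool_pos: [0.5199, -0.2433, 0.4428]
tool_rot: [179.9, 0.0, -179.7]
force: [1.0, -0.3, 0.5]
grip_width: 0.0871
grasp_force: 0.0
[ 0.51988051 -0.24329588  0.44277157] [ 1.79931884e+02  2.30046896e-02 -1.79660211e+02]
knob 0.94 [340.9, 191.2] [ 0.5131 -0.227   0.329 ]
holder 0.92 [419.7, 240.0] [ 0.6958 -0.0313  0.    ]
holder 0.91 [421.2, 181.0] [ 0.5656 -0.0405  0.    ]
cushion 0.61 [506.4, 182.1] [0.5627 0.1712 0.    ]
0.93 [ 0.5075 -0.223   0.329 ]
```

View pics/w1.png

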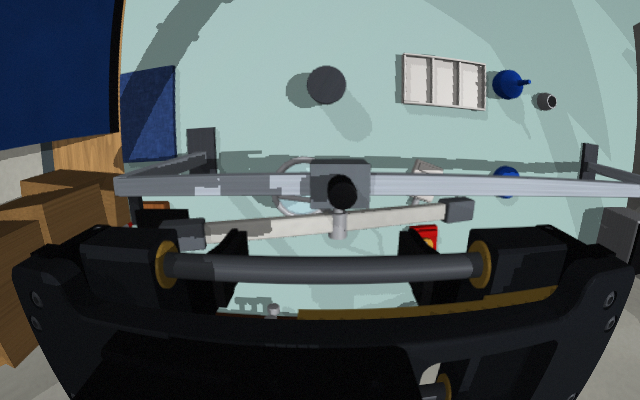

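The wrist view shows the knob at (342,192), just ahead of the opened fingers, with the bar and stem clear of the descent. I'll correct by -8 mm in x and +17 mm in y, then go down.

```bash
python3 -m creep '-0.008 0.017 -0.01 0 0.087;0 0 -0.03 0 0.087;0 0 -0.03 0 0.087;0 0 -0.03 0 0.087;0 0 -0.02 0 0.087;0 0 -0.01 0 0.087;0 0 0 0 0.087;0 0 0 0 0.06' && python3 -m creep '0 0 0 0 0.04;0 0 0 0 0.034;0 0 0 0 0.03;0 0 0 0 0.03' 10
python3 - <<'E'
from h import *
shot("wrist","w2")
for r in finder.tip_of("knob","wrist")[:2]: print(r["p"],r["xy"],atz("wrist",r["xy"],.329).round(4))
E
```

```text
time_s: 5.48
tool_pos: [0.5121, -0.2281, 0.3136]
tool_rot: [-180.0, 0.1, -179.8]
force: [0.4, 1.4, -0.0]
grip_width: 0.0827
grasp_force: 0.0
time_s: 5.98
tool_pos: [0.5116, -0.228, 0.3126]
tool_rot: [180.0, 0.0, -179.8]
force: [0.1, 0.4, 0.5]
grip_width: 0.0449
grasp_force: 0.0
0.7 [325.0, 265.8] [ 0.5148 -0.2269  0.329 ]
```

View pics/w2.png

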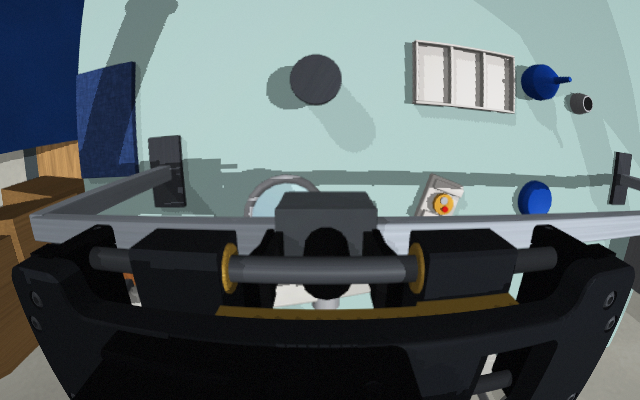

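The knob at (325,262) sits between the fingers, and the brass disc shows clearly at (444,204). Closing.

```bash
python3 -m creep '0 0 0 0 0.02;0 0 0 0 0.02;0 0 0 0 0.02;0 0 0 0 0.02;0 0 0 0 0.02' 30
python3 - <<'E'
from h import *
im=shot("wrist");h=cv2.cvtColor(im,cv2.COLOR_RGB2HSV)
m=cv2.inRange(h,(12,110,110),(32,255,255));m[:, :400]=0;m[:,480:]=0;m[:170]=0;m[225:]=0
m2=m>0;ys,xs=np.nonzero(m2);print(len(xs),xs.mean(),ys.mean(),atz("wrist",(xs.mean(),ys.mean()),.032).round(4), xs.min(),xs.max(),ys.min(),ys.max(),atz("wrist",((xs.min()+xs.max())/2,(ys.min()+ys.max())/2),.032).round(4))
for r in finder.tip_of("holder","wrist")[:3]: print("holder",r["p"],r["xy"],atz("wrist",r["xy"],0).round(4))
for r in finder.tip_of("lens_mid","wrist")[:1]: print("lens",r["p"],r["xy"])
for cam in("scene",):
    shot(cam)
    for n in("lens_mid","knob","foot","head"):
        for r in finder.tip_of(n,cam)[:1]: print(n,r["p"],r["xy"])
print(get_obs()["tool_pos"],get_obs()["time_s"])
E
```

```text
time_s: 6.7
tool_pos: [0.5117, -0.2274, 0.3126]
tool_rot: [180.0, -0.0, -179.8]
force: [-0.6, 3.2, 1.5]
grip_width: 0.0252
grasp_force: 30.0
236 442.0762711864407 204.135593220339 [ 0.5623 -0.0413  0.032 ] 433 452 194 214 [ 0.562  -0.0406  0.032 ]
holder 0.69 [434.0, 199.9] [ 0.5638 -0.0434  0.    ]
lens 0.65 [283.8, 214.7]
lens_mid 0.79 [239.6, 219.8]
knob 0.94 [256.8, 137.9]
foot 0.87 [185.5, 148.8]
head 0.78 [248.9, 170.6]
[ 0.5116542  -0.22789067  0.31255523] 7.1
```

```bash
python3 -m creep '0 0.004 0 0 0.02;0 0.008 0 0 0.02;0 0.01 0 0 0.02;0 0.01 0 0 0.02;0 0.01 0 0 0.02;0 0.01 0 0 0.02;0 0.008 0 0 0.02;0 0.004 0 0 0.02'
cat > swing.py <<'E'
from h import *
import sys,json
from scipy.optimize import least_squares
N=int(sys.argv[1])
c=cams.calibration("scene");E=np.array(c["extrinsics"])
def proj(P): q=E[:3,:3]@P+E[:3,3];return np.array([c["fx"]*q[0]/q[2]+c["cx"],c["fy"]*q[1]/q[2]+c["cy"]])
T=[];TH=[]
for i in range(N):
    o=get_obs();t=o["time_s"];k=o["tool_pos"];piv=np.array([k[0]+.05,k[1],.265])
    cams.read_camera("scene");r=finder.tip_of("lens_mid","scene")
    if not r or r[0]["p"]<.3: continue
    f=lambda a:proj(piv+.185*np.array([0,np.sin(a[0]),-np.cos(a[0])]))-r[0]["xy"]
    s=least_squares(f,[0.]);T.append(t);TH.append(s.x[0])
T=np.array(T);TH=np.array(TH);o=get_obs();tn=o["time_s"]
print("t now",tn,"tool",o["tool_pos"].round(4),"force",o["force"].round(1))
print(np.round(np.c_[T,np.degrees(TH)],2).tolist())
def fit(w):
    A=np.c_[np.cos(w*(T-tn)),np.sin(w*(T-tn)),np.ones(len(T))];x,*_=np.linalg.lstsq(A,TH,rcond=None);return x,A@x-TH
W=np.linspace(3.4,5.0,161) if len(sys.argv)<3 else [float(sys.argv[2])]
e=[(fit(w)[1]**2).sum() for w in W];w=W[int(np.argmin(e))];x,res=fit(w)
print("w",w,"T",2*np.pi/w,"amp deg",np.degrees(np.hypot(x[0],x[1])),"now th,thdot/w,off deg",np.degrees(x).round(2),"rms",np.degrees(res.std()).round(2))
E
python3 swing.py 14
```

```text
time_s: 8.1
tool_pos: [0.5113, -0.1632, 0.3125]
tool_rot: [180.0, -0.1, -179.8]
force: [-1.3, -3.4, -2.1]
grip_width: 0.025
grasp_force: 30.0
t now 9.5 tool [ 0.5113 -0.1628  0.3125] force [-4.7  3.2  0.8]
[[8.1, 6.99], [8.2, 14.09], [8.3, 15.9], [8.4, 19.61], [8.5, 15.04], [8.6, 11.47], [8.7, 3.67], [8.8, -2.98], [8.9, -9.0], [9.0, -14.29], [9.1, -17.86], [9.2, -18.43], [9.3, -15.51], [9.4, -9.97]]
w 4.05 T 1.5514037795505151 amp deg 18.138620962011647 now th,thdot/w,off deg [-3.12 17.87 -0.22] rms 0.74
```

```bash
cat > plan.py <<'E'
import numpy as np,sys
# args: w, th deg, thdot/w deg, distance m, rows
w,th,tv,D,n=[float(a) for a in sys.argv[1:6]];n=int(n);h=.125;L=9.81/w**2
th,tv=np.radians([th,tv])
def final(d,track=False):
    v=np.r_[0,d,0]/h;x=np.array([th,tv]);mx=abs(th)
    c,s=np.cos(w*h),np.sin(w*h)
    for k in range(n+1):
        x=x-np.array([0,(v[k+1]-v[k])/(L*w)])
        if k<n: mx=max(mx,np.hypot(*x)); x=np.array([c*x[0]+s*x[1],-s*x[0]+c*x[1]])
    return (x,mx) if track else x
f0=final(np.zeros(n));A=np.array([final(e)-f0 for e in np.eye(n)]).T
A=np.vstack([A,np.ones(n)]);b=np.r_[-f0,D]
S=np.diff(np.vstack([np.zeros(n),np.eye(n),np.zeros(n)]),axis=0)
H=S.T@S+1e-1*np.eye(n)
K=np.block([[H,A.T],[A,np.zeros((3,3))]]);d=np.linalg.solve(K,np.r_[np.zeros(n),b])[:n]
d=d.round(3);d[-1]+=0
x,mx=final(d,True);print(d.tolist(),"sum",d.sum().round(4),"end deg",np.degrees(x).round(2),"max amp",np.degrees(mx).round(1),"range",d.cumsum().min().round(3),d.cumsum().max().round(3))
E
for n in 12 16 20; do python3 plan.py 4.05 -2.9 17.87 0.123 $n; done
```

```text
[0.015, 0.028, 0.038, 0.04, 0.035, 0.025, 0.01, -0.004, -0.015, -0.02, -0.018, -0.011] sum 0.123 end deg [-0.    0.04] max amp 15.3 range 0.015 0.191
[0.012, 0.024, 0.032, 0.035, 0.032, 0.023, 0.01, -0.003, -0.013, -0.019, -0.018, -0.013, -0.004, 0.005, 0.011, 0.01] sum 0.124 end deg [-0.19  0.01] max amp 15.9 range 0.012 0.168
[0.007, 0.015, 0.02, 0.021, 0.017, 0.01, 0.001, -0.009, -0.015, -0.018, -0.016, -0.009, -0.0, 0.009, 0.017, 0.021, 0.021, 0.017, 0.011, 0.004] sum 0.124 end deg [0.05 0.05] max amp 16.8 range 0.007 0.124
```

```bash
python3 -m creep '0 0.007 0 0 0.02;0 0.015 0 0 0.02;0 0.02 0 0 0.02;0 0.021 0 0 0.02;0 0.017 0 0 0.02;0 0.01 0 0 0.02;0 0.001 0 0 0.02;0 -0.009 0 0 0.02' && python3 -m creep '0 -0.015 0 0 0.02;0 -0.018 0 0 0.02;0 -0.016 0 0 0.02;0 -0.009 0 0 0.02;0 0 0 0 0.02;0 0.009 0 0 0.02;0 0.017 0 0 0.02;0 0.021 0 0 0.02' && python3 -m creep '0 0.021 0 0 0.02;0 0.017 0 0 0.02;0 0.011 0 0 0.02;0 0.004 0 0 0.02'; python3 swing.py 14
```

```text
time_s: 10.5
tool_pos: [0.5107, -0.0788, 0.3125]
tool_rot: [179.8, -0.1, -179.6]
force: [-6.0, 2.8, 1.6]
grip_width: 0.0249
grasp_force: 30.0
time_s: 11.5
tool_pos: [0.5109, -0.0945, 0.3125]
tool_rot: [-179.9, -0.1, -180.0]
force: [-4.5, -2.9, 0.0]
grip_width: 0.0252
grasp_force: 30.0
time_s: 12.0
tool_pos: [0.5105, -0.0396, 0.3125]
tool_rot: [-179.9, -0.1, -179.8]
force: [-7.5, -3.6, 1.1]
grip_width: 0.0256
grasp_force: 30.0
t now 13.4 tool [ 0.5105 -0.0393  0.3125] force [-7.5 -0.7  1.6]
[[12.0, 2.39], [12.1, 2.4], [12.2, 3.07], [12.3, 1.56], [12.4, 1.01], [12.5, -2.39], [12.6, -1.91], [12.7, -2.15], [12.8, -2.1], [12.9, -4.62], [13.1, -0.63], [13.2, 0.1], [13.3, 0.27]]
w 4.25 T 1.478396542865785 amp deg 2.9293036253079903 now th,thdot/w,off deg [ 2.24  1.89 -0.27] rms 0.82
```

```bash
for n in 6 8 12; do python3 plan.py 4.1 2.24 1.89 0 $n; done; python3 - <<'E'
import cv2
from h import *
im=shot("scene");im=im[...,::-1];cv2.imwrite("pics/s3.png",cv2.resize(im[120:320,220:420],None,fx=3,fy=3,interpolation=cv2.INTER_CUBIC))
E
```

```text
[-0.009, 0.006, 0.018, 0.012, -0.007, -0.021] sum -0.001 end deg [-0.03 -0.05] max amp 5.6 range -0.009 0.027
[0.002, 0.005, 0.006, 0.005, 0.001, -0.004, -0.008, -0.007] sum 0.0 end deg [0.02 0.08] max amp 2.8 range 0.0 0.019
[0.004, 0.006, 0.005, 0.003, -0.0, -0.003, -0.005, -0.005, -0.004, -0.002, 0.0, 0.001] sum 0.0 end deg [ 0.08 -0.19] max amp 2.6 range -0.001 0.018
```

View pics/s3.png

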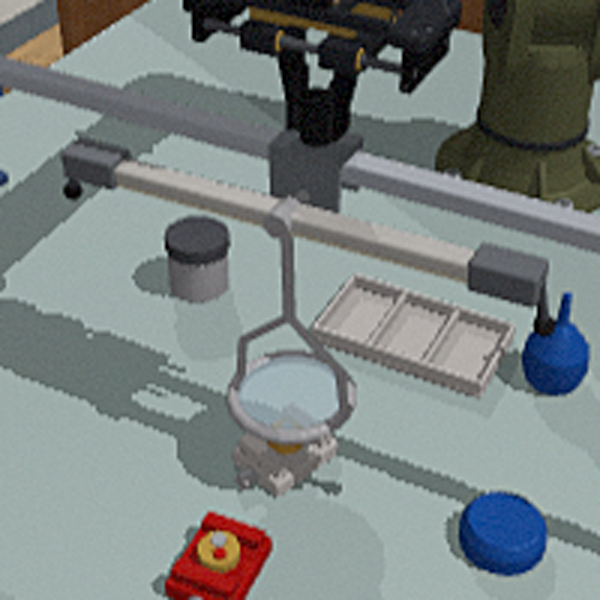

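The lens, at crop (291,398), hangs over the white holder and its brass, at (285,450). The residual swing is about 3°. I'll damp it, allowing for the 0.05 s the picture took.

```bash
for n in 8 10 12; do python3 plan.py 4.1 2.58 1.39 -0.001 $n; done
```

```text
[0.004, 0.006, 0.005, 0.002, -0.002, -0.005, -0.007, -0.005] sum -0.002 end deg [-0.11 -0.  ] max amp 2.8 range -0.002 0.017
[0.005, 0.007, 0.005, 0.001, -0.002, -0.005, -0.005, -0.004, -0.002, 0.0] sum 0.0 end deg [0.02 0.07] max amp 2.8 range -0.0 0.018
[0.004, 0.005, 0.004, 0.002, -0.002, -0.004, -0.005, -0.005, -0.003, -0.001, 0.001, 0.002] sum -0.002 end deg [0.11 0.05] max amp 2.7 range -0.005 0.015
```

```bash
python3 -m creep '0 0.005 0 0 0.02;0 0.007 0 0 0.02;0 0.005 0 0 0.02;0 0.001 0 0 0.02;-0.001 -0.002 0 0 0.02;0 -0.005 0 0 0.02;0 -0.005 0 0 0.02;0 -0.004 0 0 0.02' && python3 -m creep '0 -0.002 0 0 0.02;0 0 0 0 0.02'; python3 swing.py 15 4.1
python3 - <<'E'
from h import *
o=get_obs();im=shot("wrist","w4");h=cv2.cvtColor(im,cv2.COLOR_RGB2HSV);print(o["tool_pos"],o["time_s"])
for n,z in(("lens_mid",.08),("holder",0)):
    for r in finder.tip_of(n,"wrist")[:2]: print(n,r["p"],r["xy"],atz("wrist",r["xy"],z).round(4))
E
```

```text
time_s: 14.45
tool_pos: [0.5104, -0.0358, 0.3125]
tool_rot: [179.9, -0.0, -179.7]
force: [-4.9, 2.3, -0.1]
grip_width: 0.0253
grasp_force: 30.0
time_s: 14.7
tool_pos: [0.5105, -0.0382, 0.3125]
tool_rot: [179.9, -0.0, -179.7]
force: [-3.8, 2.1, 1.2]
grip_width: 0.0254
grasp_force: 30.0
t now 16.2 tool [ 0.5105 -0.0382  0.3125] force [-5.2  2.5  0. ]
[[14.7, 0.14], [14.8, -1.78], [14.9, -1.15], [15.0, 1.19], [15.1, -0.75], [15.2, 0.16], [15.3, -1.75], [15.4, -0.51], [15.5, -0.39], [15.6, -0.64], [15.7, -0.45], [15.8, 1.04], [15.9, -2.51], [16.0, 0.9], [16.1, -1.14]]
w 4.1 T 1.5324842212633139 amp deg 0.03653046709198921 now th,thdot/w,off deg [-0.02 -0.03 -0.51] rms 1.04
[ 0.51046504 -0.03822355  0.31250802] 16.2
```

View pics/w4.png

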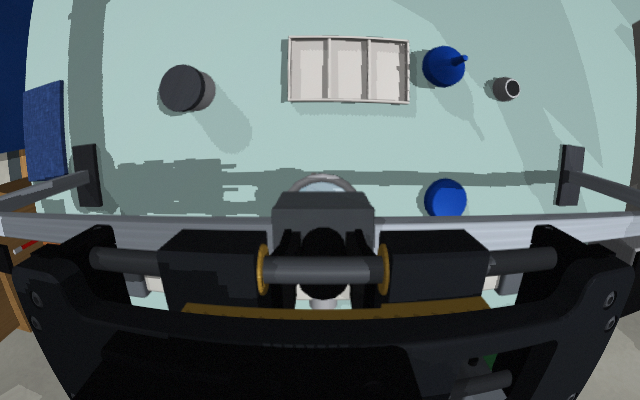

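Swing is now within measurement noise. I'll check the centring by projecting the lens rim and the brass/holder outlines onto the scene pictures.

```bash
python3 - <<'E'
from h import *
c=cams.calibration("scene");E=np.array(c["extrinsics"])
def proj(P): q=P@E[:3,:3].T+E[:3,3];return np.c_[c["fx"]*q[:,0]/q[:,2]+c["cx"],c["fy"]*q[:,1]/q[:,2]+c["cy"]]
a=np.linspace(0,2*np.pi,60)
circ=lambda x,y,z,r:np.c_[x+r*np.cos(a),y+r*np.sin(a),0*a+z]
def crop(im,u0,v0,w,hh,s,curves):
    o=cv2.resize(im[v0:v0+hh,u0:u0+w],None,fx=s,fy=s,interpolation=cv2.INTER_CUBIC)
    for P,col in curves:
        q=((proj(P)-[u0,v0]+.5)*s-.5);cv2.polylines(o,[np.round(q).astype(int)],True,col,1)
    return o
t=get_obs()["tool_pos"];now=shot("scene","s5")[...,::-1].copy();s0=cv2.imread("pics/scene0.png")
A=crop(s0,293,245,50,50,8,[(circ(.5608,-.0385,.032,.017),(255,0,255))])
B=crop(now,288,232,50,50,8,[(circ(t[0]+.05,t[1],.08,.056),(255,0,255))])
cv2.imwrite("pics/ov.png",np.hstack([A,B]))
p=proj(np.array([[.56,-.04,.03],[.56,-.03,.03],[.57,-.04,.03],[.56,-.04,.04]]));print((p[1:]-p[0]).round(2))
E
```

```text
[[ 3.35  1.29]
 [-1.78  2.45]
 [ 0.01 -2.7 ]]
```

View pics/ov.png

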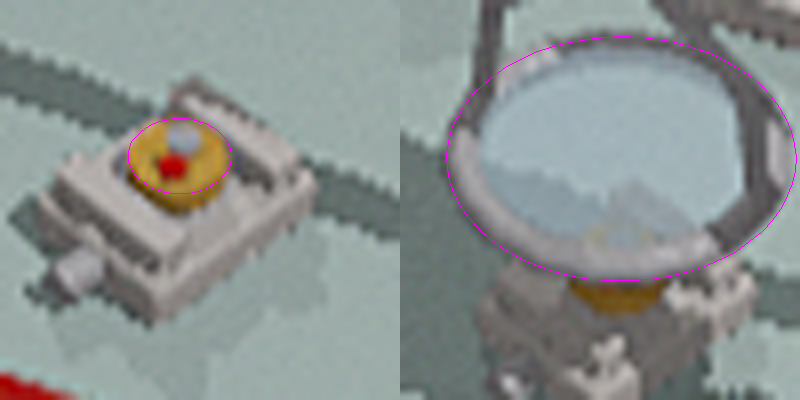

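The overlays match: the brass disc is centred at crop (180,158) and the rim at (622,158), both within about a third of a pixel (1 mm). I'll relieve the side force and hold for over three seconds.

```bash
python3 -m creep '-0.001 0 0 0 0.02;0 0 0 0 0.02;0 0 0 0 0.02;0 0 0 0 0.02;0 0 0 0 0.02;0 0 0 0 0.02;0 0 0 0 0.02;0 0 0 0 0.02' 30 >/dev/null && python3 -m creep '0 0 0 0 0.02;0 0 0 0 0.02;0 0 0 0 0.02;0 0 0 0 0.02;0 0 0 0 0.02;0 0 0 0 0.02;0 0 0 0 0.02;0 0 0 0 0.02' >/dev/null && python3 -m creep '0 0 0 0 0.02;0 0 0 0 0.02;0 0 0 0 0.02;0 0 0 0 0.02;0 0 0 0 0.02;0 0 0 0 0.02;0 0 0 0 0.02;0 0 0 0 0.02'; python3 swing.py 15 4.1
```

```text
time_s: 19.4
tool_pos: [0.5104, -0.0399, 0.3126]
tool_rot: [-180.0, 0.1, -179.8]
force: [3.4, 3.2, -5.0]
grip_width: 0.025
grasp_force: 30.0
t now 20.9 tool [ 0.5104 -0.0399  0.3125] force [ 4.2  3.5 -4. ]
[[19.4, -1.24], [19.5, 75.72], [19.6, -1.91], [19.7, -1.81], [19.8, 0.56], [19.9, -79.57], [20.0, -0.23], [20.1, 1.19], [20.2, 1.65], [20.3, 0.86], [20.4, 0.61], [20.5, -1.19], [20.6, -1.9], [20.7, -1.77], [20.8, -1.34]]
w 4.1 T 1.5324842212633139 amp deg 14.213114621571208 now th,thdot/w,off deg [13.8  -3.42 -0.38] rms 26.58
```

```bash
cat > track.py <<'E'
from h import *
import sys
N=int(sys.argv[1]);w=4.1
c=cams.calibration("scene");E=np.array(c["extrinsics"])
def proj(P): q=P@E[:3,:3].T+E[:3,3];return np.c_[c["fx"]*q[:,0]/q[:,2]+c["cx"],c["fy"]*q[:,1]/q[:,2]+c["cy"]]
T=[];I=[]
for i in range(N):
    T.append(get_obs()["time_s"]);I.append(cv2.GaussianBlur(cams.read_camera("scene").astype(np.float32),(0,0),1.0))
o=get_obs();tn=o["time_s"];k=o["tool_pos"];T=np.array(T);I=np.array(I);piv=np.array([k[0]+.05,k[1],.265])
def rot(P,a): return piv+np.c_[P[:,0],P[:,1]*np.cos(a)-P[:,2]*np.sin(a),P[:,1]*np.sin(a)+P[:,2]*np.cos(a)]
a=np.linspace(0,2*np.pi,400);P=[np.c_[r*np.cos(a),r*np.sin(a),0*a-.185] for r in(.045,.049,.053,.057,.061)]
yy=np.linspace(-.2,.2,400);P+=[np.c_[0*yy+x,yy,0*yy+z] for x in(-.014,0,.014) for z in(-.02,-.01,0,.01,.02)]
P=np.vstack(P);u0=proj(rot(P,0));v=(proj(rot(P,.01))-u0)/.01
ok=~((u0[:,1]<175)&False);px,idx=np.unique(np.round(u0).astype(int),axis=0,return_index=True);v=v[idx]
M=I.mean(0);gx=np.gradient(M,axis=1);gy=np.gradient(M,axis=0);r,cc=px[:,1],px[:,0]
g=-(gx[r,cc]*v[:,:1]+gy[r,cc]*v[:,1:])
th=np.array([((f-M)[r,cc]*g).sum()/(g*g).sum() for f in I])
old=np.array(eval(open("old.txt").read())) if len(sys.argv)>2 else None
A=np.c_[np.cos(w*(T-tn)),np.sin(w*(T-tn)),np.ones(N)];x,*_=np.linalg.lstsq(A,th,rcond=None)
print("tn",tn,"tool",k.round(4),o["force"].round(1));print(np.degrees(th).round(2).tolist(),"fit deg",np.degrees(x).round(2),"rms",np.degrees((A@x-th).std()).round(3))
if old is not None:
    A=np.c_[np.cos(w*(old[:,0]-tn)),np.sin(w*(old[:,0]-tn)),np.ones(len(old))];x,*_=np.linalg.lstsq(A,old[:,1],rcond=None)
    print("old data fit",x.round(2),"rms",(A@x-old[:,1]).std().round(2))
E
echo '[[19.4, -1.24], [19.6, -1.91], [19.7, -1.81], [19.8, 0.56], [20.0, -0.23], [20.1, 1.19], [20.2, 1.65], [20.3, 0.86], [20.4, 0.61], [20.5, -1.19], [20.6, -1.9], [20.7, -1.77], [20.8, -1.34]]' > old.txt
python3 track.py 10 old
```

```text
tn 21.4 tool [ 0.5104 -0.0399  0.3126] [ 5.   3.2 -5.8]
[-0.21, -0.2, -0.17, -0.13, -0.06, -0.0, 0.06, 0.15, 0.23, 0.31] fit deg [0.2  0.34 0.19] rms 0.006
old data fit [ 0.68  1.39 -0.58] rms 0.67
```

```bash
cat > grab.py <<'E'
from h import *
import os
f="fr.npz";t=get_obs()["time_s"];im=cams.read_camera("scene")
if os.path.exists(f): d=np.load(f);T=np.r_[d["T"],t];I=np.r_[d["I"],im[None]]
else: T=np.array([t]);I=im[None]
np.savez(f,T=T,I=I)
E
cat > ana.py <<'E'
from h import *
import sys
w=4.1;d=np.load("fr.npz");n=int(sys.argv[1]);T=d["T"][-n:];I=np.array([cv2.GaussianBlur(f.astype(np.float32),(0,0),1.0) for f in d["I"][-n:]])
c=cams.calibration("scene");E=np.array(c["extrinsics"])
def proj(P): q=P@E[:3,:3].T+E[:3,3];return np.c_[c["fx"]*q[:,0]/q[:,2]+c["cx"],c["fy"]*q[:,1]/q[:,2]+c["cy"]]
o=get_obs();tn=o["time_s"];k=o["tool_pos"];piv=np.array([k[0]+.05,k[1],.265])
def rot(P,a): return piv+np.c_[P[:,0],P[:,1]*np.cos(a)-P[:,2]*np.sin(a),P[:,1]*np.sin(a)+P[:,2]*np.cos(a)]
a=np.linspace(0,2*np.pi,400);P=[np.c_[r*np.cos(a),r*np.sin(a),0*a-.185] for r in(.045,.049,.053,.057,.061)]
nl=len(P)*400
yy=np.linspace(-.2,.2,400);P+=[np.c_[0*yy+x,yy,0*yy+z] for x in(-.014,0,.014) for z in(-.02,-.01,0,.01,.02)]
P=np.vstack(P);u=proj(rot(P,0));V=(proj(rot(P,.01))-u)/.01
M=I.mean(0);gx=np.gradient(M,axis=1);gy=np.gradient(M,axis=0)
for nm,s in(("rim",slice(0,nl)),("bar",slice(nl,None)),("all",slice(None))):
    px,i=np.unique(np.round(u[s]).astype(int),axis=0,return_index=True);v=V[s][i];r,q=px[:,1],px[:,0]
    g=-(gx[r,q]*v[:,:1]+gy[r,q]*v[:,1:])
    X=np.array([(f-M)[r,q].ravel() for f in I]);G=g.ravel()
    U,S,W=np.linalg.svd(X,full_matrices=False);p=U[:,0]*S[0];m=W[0]   # X ~ p m
    sel=np.abs(m)>3*np.median(np.abs(m));sc=(m[sel]@m[sel])/(m[sel]@G[sel]);  # moving pixels
    sc2=(m[sel]@G[sel])/(G[sel]@G[sel])
    for lab,th in(("static-incl",X@G/(G@G)),("moving",p*sc2),("upper",p*sc)):
        A=np.c_[np.cos(w*(T-tn)),np.sin(w*(T-tn)),np.ones(n)];x,*_=np.linalg.lstsq(A,th,rcond=None)
        print(nm,lab,np.degrees(th).round(2).tolist(),"fit",np.degrees(x).round(2),"amp",np.degrees(np.hypot(*x[:2])).round(2))
print("tn",tn,k.round(4),o["force"].round(1))
E
Z='0 0 0 0 0.02;0 0 0 0 0.02'
python3 grab.py; python3 -m creep '0 0 0 0 0.02;0 0 0 0 0.02' >/dev/null; python3 grab.py; python3 -m creep '0 0 0 0 0.02' >/dev/null; python3 grab.py; python3 -m creep '0 0 0 0 0.02;0 0 0 0 0.02'>/dev/null; python3 grab.py;python3 -m creep '0 0 0 0 0.02'>/dev/null; python3 grab.py; python3 ana.py 5
```

```text
rim static-incl [0.08, 0.34, 0.2, -0.22, -0.4] fit [-0.37 -0.08 -0.06] amp 0.38
rim moving [0.09, 0.38, 0.23, -0.25, -0.44] fit [-0.42 -0.09 -0.06] amp 0.42
rim upper [0.1, 0.39, 0.23, -0.26, -0.46] fit [-0.43 -0.09 -0.07] amp 0.44
bar static-incl [0.11, 0.34, 0.22, -0.23, -0.44] fit [-0.4  -0.08 -0.06] amp 0.4
bar moving [0.12, 0.36, 0.24, -0.24, -0.47] fit [-0.42 -0.09 -0.06] amp 0.43
bar upper [0.12, 0.38, 0.26, -0.25, -0.5] fit [-0.45 -0.09 -0.07] amp 0.46
all static-incl [0.1, 0.34, 0.21, -0.23, -0.43] fit [-0.39 -0.08 -0.06] amp 0.4
all moving [0.11, 0.36, 0.23, -0.24, -0.46] fit [-0.42 -0.09 -0.06] amp 0.43
all upper [0.11, 0.38, 0.25, -0.26, -0.48] fit [-0.44 -0.09 -0.07] amp 0.45
tn 22.4 [ 0.5104 -0.0399  0.3126] [ 3.6  2.9 -4.7]
```

The swing is only about 0.43°. A small +y step timed at the swing maximum will roughly halve it and also improve centring. Then I'll hold for over three seconds and re-measure.

```bash
python3 -m creep '0 0 0 0 0.02;0 0 0 0 0.02;0 0 0 0 0.02;0 0 0 0 0.02;0 0 0 0 0.02;0 0 0 0 0.02;0.0005 0.0025 0 0 0.02;0 0 0 0 0.02' && python3 -m creep '0 0 0 0 0.02;0 0 0 0 0.02;0 0 0 0 0.02;0 0 0 0 0.02;0 0 0 0 0.02;0 0 0 0 0.02;0 0 0 0 0.02;0 0 0 0 0.02' >/dev/null && python3 -m creep '0 0 0 0 0.02;0 0 0 0 0.02;0 0 0 0 0.02;0 0 0 0 0.02;0 0 0 0 0.02;0 0 0 0 0.02;0 0 0 0 0.02;0 0 0 0 0.02' >/dev/null
python3 grab.py; python3 -m creep '0 0 0 0 0.02;0 0 0 0 0.02' >/dev/null; python3 grab.py; python3 -m creep '0 0 0 0 0.02' >/dev/null; python3 grab.py; python3 -m creep '0 0 0 0 0.02;0 0 0 0 0.02'>/dev/null; python3 grab.py;python3 -m creep '0 0 0 0 0.02'>/dev/null; python3 grab.py; python3 ana.py 5 | grep -e moving -e tn
```

```text
time_s: 23.4
tool_pos: [0.5104, -0.0394, 0.3126]
tool_rot: [-179.9, 0.0, -179.9]
force: [4.3, -3.8, -5.3]
grip_width: 0.0253
grasp_force: 30.0
rim moving [-0.23, -0.32, -0.17, 0.29, 0.44] fit [ 0.4  -0.03  0.03] amp 0.4
bar moving [-0.21, -0.29, -0.15, 0.27, 0.39] fit [ 0.36 -0.03  0.03] amp 0.36
all moving [-0.22, -0.3, -0.16, 0.28, 0.4] fit [ 0.37 -0.03  0.03] amp 0.37
tn 26.4 [ 0.5104 -0.0391  0.3125] [ 3.4 -3.6 -4.4]
```

```bash
python3 -m creep '0 0.0015 0 0 0.02;0 0 0 0 0.02;0 0 0 0 0.02;0 0 0 0 0.02;0 0 0 0 0.02;0 0 0 0 0.02;0 0 0 0 0.02;0 0 0 0 0.02' | head -2 && python3 -m creep '0 0 0 0 0.02;0 0 0 0 0.02;0 0 0 0 0.02;0 0 0 0 0.02;0 0 0 0 0.02;0 0 0 0 0.02;0 0 0 0 0.02;0 0 0 0 0.02' >/dev/null && python3 -m creep '0 0 0 0 0.02;0 0 0 0 0.02;0 0 0 0 0.02;0 0 0 0 0.02;0 0 0 0 0.02;0 0 0 0 0.02;0 0 0 0 0.02;0 0 0 0 0.02' >/dev/null
python3 grab.py; python3 -m creep '0 0 0 0 0.02;0 0 0 0 0.02' >/dev/null; python3 grab.py; python3 -m creep '0 0 0 0 0.02' >/dev/null; python3 grab.py; python3 -m creep '0 0 0 0 0.02;0 0 0 0 0.02'>/dev/null; python3 grab.py;python3 ana.py 4 | grep -e moving -e tn
```

```text
time_s: 27.4
tool_pos: [0.5104, -0.0372, 0.3126]
rim moving [0.22, 0.11, -0.08, -0.25] fit [-0.24  0.02 -0.02] amp 0.24
bar moving [0.16, 0.09, -0.03, -0.22] fit [-0.2  -0.02 -0.03] amp 0.2
all moving [0.18, 0.09, -0.05, -0.22] fit [-0.21 -0.   -0.02] amp 0.21
tn 30.225 [ 0.5104 -0.0372  0.3125] [ 5.  -3.1 -5.4]
```

The swing is down to 0.2°, and the trolley has held still for 3.7 s. I'll unload, open and lift off.

```bash
python3 -m creep '0 -0.001 0 0 0.02;0 0 0 0 0.02;0 0 0 0 0.02;0 0 0 0 0.02' 8 && python3 -m creep '0 0 0 0 0.03;0 0 0 0 0.035;0 0 0 0 0.045;0 0 0 0 0.055;0 0 0 0 0.065;0 0 0 0 0.065;0 0 0 0 0.065;0 0 0 0 0.065' && python3 -m creep '0 0 0.01 0 0.065;0 0 0.02 0 0.065;0 0 0.03 0 0.065;0 0 0.04 0 0.065;0 0 0.04 0 0.065;0 0 0.03 0 0.065;0 0 0.01 0 0.065;0 0 0 0 0.065'
python3 grab.py; python3 -m creep '0 0 0 0 0.065;0 0 0 0 0.065' >/dev/null; python3 grab.py; python3 -m creep '0 0 0 0 0.065' >/dev/null; python3 grab.py; python3 -m creep '0 0 0 0 0.065;0 0 0 0 0.065'>/dev/null; python3 grab.py;python3 ana.py 4 | grep -e moving -e tn
python3 - <<'E'
from h import *
d=np.load("fr.npz");a=d["I"][-1][...,::-1];b=d["I"][-6][...,::-1]
f=lambda i:cv2.resize(i[120:320,220:420],(400,400),interpolation=cv2.INTER_CUBIC)
cv2.imwrite("pics/end.png",np.hstack([f(b),f(a)]))
E
```

```text
time_s: 30.72
tool_pos: [0.5102, -0.0373, 0.3126]
tool_rot: [-180.0, 0.0, -179.8]
force: [3.9, -2.2, -3.9]
grip_width: 0.0257
grasp_force: 8.0
time_s: 31.72
tool_pos: [0.5101, -0.0369, 0.3125]
tool_rot: [180.0, -0.0, -179.8]
force: [-0.3, 0.1, 0.9]
grip_width: 0.0646
grasp_force: 0.0
time_s: 32.72
tool_pos: [0.5103, -0.037, 0.4926]
tool_rot: [-180.0, 0.0, -179.8]
force: [0.7, -0.5, -0.1]
grip_width: 0.0648
grasp_force: 0.0
rim moving [0.29, 0.01, -0.13, -0.16] fit [-0.19  0.17  0.06] amp 0.26
bar moving [0.21, 0.03, -0.1, -0.15] fit [-0.16  0.11  0.03] amp 0.19
all moving [0.23, 0.02, -0.11, -0.15] fit [-0.17  0.13  0.04] amp 0.21
tn 33.55 [ 0.5101 -0.0369  0.4926] [ 0.4 -0.1  0.1]
```

View pics/end.png

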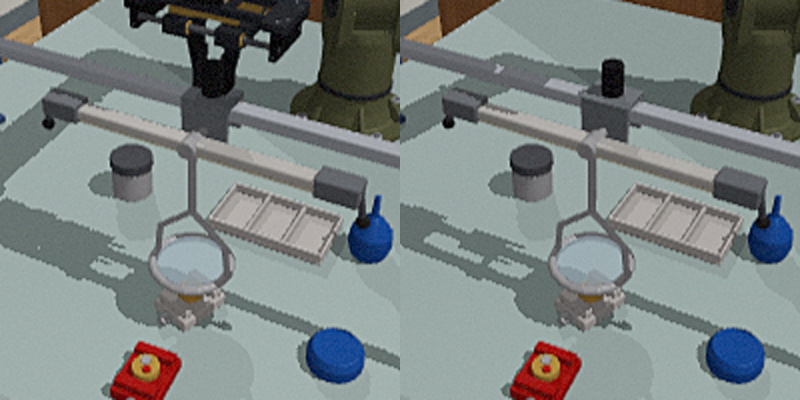

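The before and after crops match: the trolley and lens, at (592,262), stayed over the holder after release. The gripper is clear and the swing is 0.2°.

```bash
python3 -c "
from cell import ticket
print(ticket.sign_off())"
```

```text
the job is handed in; nothing more can be done
None
```

The job is handed in: the magnifier hangs centred over the brass movement to within about 1–2 mm by my measurements, with about 0.2° of swing left; it was held still for about 4 s before I let go of the knob, and the arm finished clear at about 34 s.

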